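Set the brass die block against the red flip stop

TASK

On the green sizing jig, flip the red stop flag all the way down across the lane, and then slide the brass block along the lane, without lifting it out, until it rests up against the red flag. Leave the blue flag standing up.

Things in the scene. Friction and masses are not known exactly. Their poses are not given: they have to be found in the camera images.
- red_flag (a joint): Angle of the red flag, rad: 0 = fully down, level across the lane, a rigid stop; 1.57 = upright; more = leaning back away from the lane (starts at 1.95 to 2.25, limit 2.35). A red bar, 60 mm from hinge pin to free end, 20 wide along the lane, 16 thick (8 each side of the pin axis). Light friction (about 1 N at its end): it stays where it is left, so push it over and press it right down.
- blue_flag (a joint): Angle of the blue flag, a twin stop on the same jig, same values and start; leave it up. Either flag may be nearer the block; centres 110 mm or more apart. Jig: green plate 400 mm long, 12 thick. Lane: 42 mm wide, open ends, steel floor 12 mm above the bench, guides 8 mm high. Each flag sits between dark cheeks 30 mm high above the plate, up to 18 mm either side of its centre along the lane.
- stop_red_pin (a point): Centre of the red flag's hinge pin, fixed, 32 mm above the bench. Axes: z up; -x points across the lane, whose centre line is 42 mm along -x; +y runs along the lane to the block's end, so push the block to -y. Flag down: free end 60 mm along -x, stop face 10 mm along +y, 12 to 28 mm above the lane floor. Cheeks reach 8 mm to -x and 22 to +x. The block against the flag is centred 40 mm along +y.
- block_centre (a point): Centre, half-way up, of the loose brass block standing in the lane (not the copper one on the bench): 36 mm across the lane (x), 60 along it (y), 30 high, about 0.55 kg, 3 mm of play each side. It starts near the +y end of the lane, at least 35 mm short of the nearer flag.
Things that resemble listed ones, but are neither listed nor needed, are in the scene too. What is shaped like the part that bears block_centre but pink or purple is not meant.

How it is judged:
By the outcome, as a careful person would: the job done as asked, in the order asked, and still so for the second after the job is handed in, with the robot touching nothing.
It also fails if it takes over 45 s, if anything falls off the work surface, if the arm or the gripper's body presses on something with over 40 N, if the wrist force passes 120 N, or if a joint passes its speed limit or range.

ROBOT

A 6-joint arm with a two-finger parallel gripper is mounted at the origin on the work surface. World frame = base frame: x ahead of the robot, y to its left, z up, the work surface at z = 0. Lengths are in m, angles in degrees, forces in N, time in s.
With the tool pointing down it reaches from about 0.325 to 0.85 m from the base axis. Payload 15.5 kg.
Tool frame: the origin (TCP) lies midway between the tips of the shut fingers; the grasp point (between the pads) lies 19 mm behind it; z points along the fingers, y is the line along which they close (so a half turn about z gives the same grasp; the last joint's range is limited). The gripper opens to 91 mm and grips with 3 to 60 N. Pads are 32 mm wide; open, the fingers measure 118 mm over their backs; the gripper's body (76 mm by 178 mm) begins 60 mm behind the grasp point.
Start: joints at [-78.696, 28.281, 77.091, -0, 74.628, -5.472], TCP at [0.18, -0.598, 0.214] pointing down, gripper open.
Joint ranges: [-166.48, 166.48], [-47.26, 123.95], [12.59, 153.08], [-70.14, 250.14], [6.76, 159.57], [-176.63, 176.63]. Speed limits (degrees/s): [108.29, 108.29, 147.25, 172.46, 172.46, 172.46].

INTERFACE

Orientations are given as a 3x3 rotation matrix whose columns are the frame's x, y, z axes.
In Python, from bench import ctrl gives the robot as it stands. The module is installed in compiled form; this text tells all that it offers. Calls block until the motion is done:
- ctrl.goto(position, orientation): joint-space move of the TCP to a pose.
- ctrl.move_l(position, vel=0.15, ori=None, contact_N=None): straight line of the TCP; ori=None keeps the orientation; vel is the mean speed in m/s. With contact_N (N) it stops when the force on the tool has changed by that much, and returns True; else False.
- ctrl.movej(angles): joint-space move.
- ctrl.command_gripper(opening): opening from 0.0 (shut) to 1.0 (fully open); the grip force is fixed at half the most; returns when the fingers have stopped.
- ctrl.sleep(seconds).
- ctrl.ik(position, orientation): joint angles nearest the present ones, or None.
- ctrl.read_camera(name): name is "scene" or "top" or "wrist"; returns the picture (480x640x3 uint8, blue, green, red); there is no depth.
- ctrl.camera_params(name): a dict with "fx", "fy", "cx", "cy" (pixels), "pose" (4x4, takes a point from camera to world coordinates); the wrist camera has in their place "T_tool_cam" (4x4, takes a point from camera to tool coordinates, whose origin is the TCP and whose axes are the flange's). Camera axes: x right, y up, looking along -z (the intrinsics and any distortion apply to the point x, -y, -z); pixel columns grow to the right and rows downward; lengths in m; the calibration is good to about 2 mm. A picture is of the moment at which its call begins: read the wrist's pose just before it. camera_params takes no time and is no camera call.
A pose or a line that the arm cannot do raises ctrl.MotionError and nothing moves.
- ctrl.sign_off(): hands the job in; it is judged then, once.
Readings, each from a call of its own:
- ctrl.current_t(): time.
- ctrl.current_q(): joint angles.
- ctrl.current_dq(): joint speeds.
- ctrl.current_effort(): joint torques, N m.
- ctrl.current_tool_pos(): TCP position.
- ctrl.current_eef_rot(): TCP orientation.
- ctrl.current_contact_force(): force on the tool from outside, world axes, zero at the start.
- ctrl.current_wrist_torque(): the same for the moment, N m.
- ctrl.current_grip_width(): opening from 0.0 (shut) to 1.0 (fully open).
- ctrl.current_grasp_force(): force on a finger pad.
Only numpy, scipy, OpenCV 4.12 (cv2) and the standard library are available. Lean on these libraries where they do the work, as an engineer would, in place of code of your own. Each camera call takes 0.05 s, during which the arm holds its last target. There are 200 camera calls.

## Working session

There is one attempt and no reset: what is moved stays moved. The work goes in short steps, each a Python script; the robot and the scene stay as the last script left them, time stands still between calls to the robot, and variables do not carry over. Pictures are saved under pics/ and viewed, at most 10 in all, crops included, and the job is handed in when it is done.

```bash
mkdir -p pics; python3 - <<'E'
from bench import ctrl
import cv2
for n in("scene","top"):
    cv2.imwrite(f"pics/{n}0.png",ctrl.read_camera(n)); print(n,ctrl.camera_params(n))
print(ctrl.camera_params("wrist"))
print(ctrl.current_eef_rot(),ctrl.current_t())
E
```

```text
scene {'fx': 559.407601267533, 'fy': 559.407601267533, 'cx': 325.1593469648296, 'cy': 235.29056459815249, 'pose': array([[-0.6895016 , -0.5403699 ,  0.48227369,  0.90782357],
       [ 0.72404301, -0.5314293 ,  0.4397097 ,  0.45485141],
       [ 0.01868848,  0.65236744,  0.7576724 ,  0.70280823],
       [ 0.        ,  0.        ,  0.        ,  1.        ]])}
top {'fx': 469.30691747899414, 'fy': 469.30691747899414, 'cx': 327.9675430980006, 'cy': 236.91128260123443, 'pose': array([[ 0.0102802 ,  0.98775586, -0.15566851,  0.39232552],
       [-0.99994478,  0.00981552, -0.00375346,  0.0992536 ],
       [-0.00217953,  0.1556985 ,  0.98780222,  0.79517333],
       [ 0.        ,  0.        ,  0.        ,  1.        ]])}
{'fx': 363.27360518931914, 'fy': 363.27360518931914, 'cx': 312.9815525926606, 'cy': 243.96159368963248, 'T_tool_cam': array([[-7.22468732e-04,  9.62761896e-01,  2.70349793e-01,
         7.80577340e-02],
       [ 9.99999345e-01,  9.35466494e-04, -6.59010068e-04,
        -1.01092811e-03],
       [-8.87372955e-04,  2.70349139e-01, -9.62761941e-01,
        -1.70339763e-01],
       [ 0.00000000e+00,  0.00000000e+00,  0.00000000e+00,
         1.00000000e+00]])}
[[ 9.57441810e-01  2.88626305e-01 -1.89686162e-04]
 [ 2.88626342e-01 -9.57441246e-01  1.04598090e-03]
 [ 1.20284246e-04 -1.05621427e-03 -9.99999435e-01]] 0.1
```

View pics/top0.png

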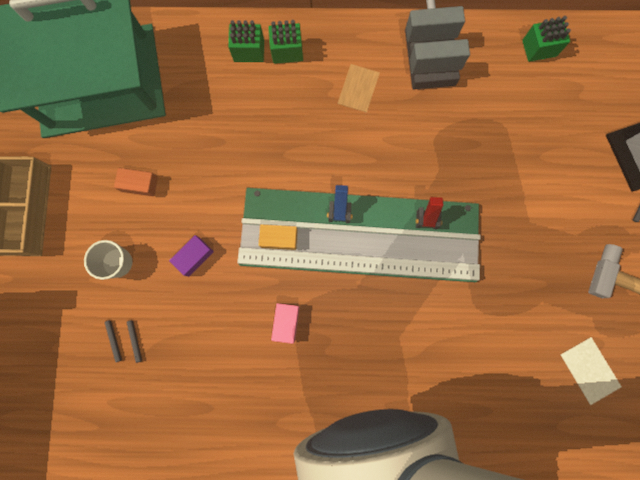

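View pics/scene0.png

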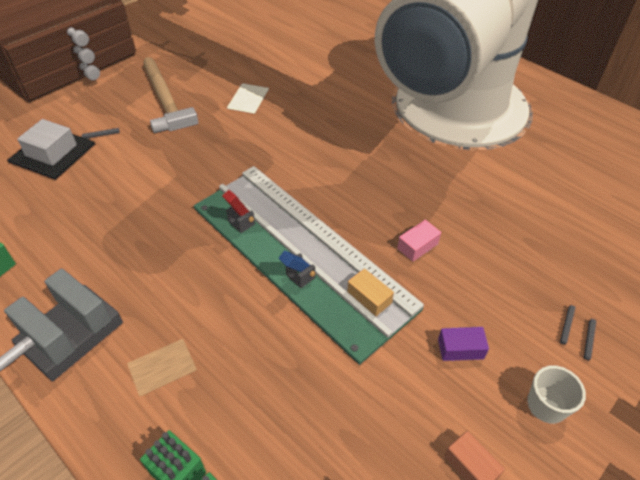

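Top view: the candidates for the block are brass in the lane (278,237), copper on the bench (135,182), purple (190,255) and pink (286,323). I choose the brass block in the lane. The red flag is at (432,212) and the blue flag at (341,203), nearer the block. Next I get rough positions and take a close look.

```bash
cat > h.py <<'E'
from bench import ctrl
import numpy as np, cv2
def cam(n,R=None,p=None):
    c=ctrl.camera_params(n)
    if n!="wrist": return c,c["pose"]
    T=np.eye(4);T[:3,:3]=R;T[:3,3]=p
    return c,T@c["T_tool_cam"]
def back(c,T,uv,z):
    d=T[:3,:3]@np.array([(uv[0]-c["cx"])/c["fx"],-(uv[1]-c["cy"])/c["fy"],-1])
    o=T[:3,3]; return o+d*(z-o[2])/d[2]
def proj(c,T,P):
    q=T[:3,:3].T@(np.array(P)-T[:3,3]); return c["cx"]-c["fx"]*q[0]/q[2], c["cy"]+c["fy"]*q[1]/q[2]
E
python3 - <<'E'
from h import *
c,T=cam("top")
for n,uv,z in [("TL",(246,189),.012),("TR",(480,205),.012),("BL",(239,265),.012),("BR",(479,280),.012),("block",(278,236),.042),("redcheeks",(430,216),.042),("bluecheeks",(339,207),.042)]:
    print(n,back(c,T,uv,z).round(4))
im=cv2.imread("pics/top0.png")[170:300,225:495]
cv2.imwrite("pics/crop.png",cv2.resize(im,None,fx=2.9,fy=2.9,interpolation=cv2.INTER_CUBIC))
E
```

```text
TL [0.5977 0.2439 0.012 ]
TR [ 0.5734 -0.1566  0.012 ]
BL [0.4667 0.2507 0.012 ]
BR [ 0.4457 -0.1498  0.012 ]
block [0.5117 0.1834 0.042 ]
redcheeks [ 0.5473 -0.0644  0.042 ]
bluecheeks [0.5609 0.0845 0.042 ]
```

View pics/crop.png

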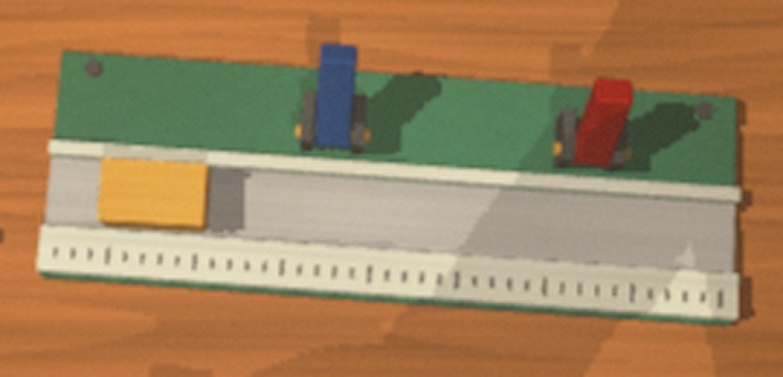

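Close crop: the brass block is in the lane at (153,193). The blue flag, at (338,100), stands between it and the red flag at (603,120). Both flags lean back. Next is the look from the wrist camera.

```bash
cat >> h.py <<'E'
yaw=np.radians(-3.1)
ex=np.array([np.cos(yaw),np.sin(yaw),0]); ey=np.array([-np.sin(yaw),np.cos(yaw),0])
R0=np.column_stack([ex,-ey,[0,0,-1]])
E
python3 - <<'E'
from h import *
ctrl.goto([0.61,-0.03,0.21],R0)
ctrl.command_gripper(0.0)
p=ctrl.current_tool_pos();R=ctrl.current_eef_rot()
im=ctrl.read_camera("wrist"); cv2.imwrite("pics/w1.png",im); np.savez("w1.npz",p=p,R=R); print(p,ctrl.current_t())
E
```

```text
[ 0.60999516 -0.03000788  0.21001048] 4.0417
```

View pics/w1.png

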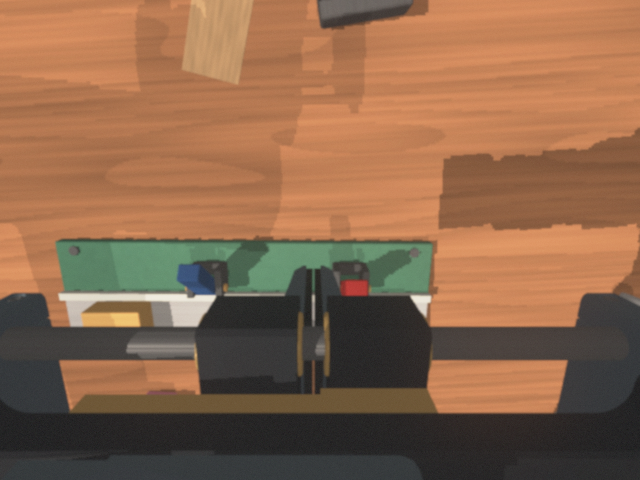

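The wrist view shows the plate's back corners at (57,241) and (433,243), the red flag at (355,285) and the blue flag at (195,278). The fingers hide much of the lane. I'll enlarge both views to place the pin and the lane accurately.

```bash
python3 - <<'E'
from h import *
d=np.load("w1.npz"); c,T=cam("wrist",d["R"],d["p"])
for n,uv in [("TL",(57,241)),("TR",(433,243))]: print(n,back(c,T,uv,.012).round(4))
a=cv2.imread("pics/top0.png")[185:285,405:485]; b=cv2.imread("pics/w1.png")[235:310,310:440]
A=cv2.resize(a,None,fx=6,fy=6,interpolation=cv2.INTER_CUBIC)[:600]; 
cv2.imwrite("pics/c2.png",A)
# lane profile in the original top image
im=cv2.imread("pics/top0.png")
for u in (320,380,460): print(u,[(r,int(im[r,u].sum()//3)) for r in range(210,282)])
E
```

```text
TL [0.6024 0.241  0.012 ]
TR [ 0.5785 -0.1535  0.012 ]
320 [(210, 99), (211, 102), (212, 101), (213, 99), (214, 101), (215, 102), (216, 100), (217, 101), (218, 101), (219, 100), (220, 101), (221, 99), (222, 96), (223, 150), (224, 199), (225, 208), (226, 209), (227, 208), (228, 161), (229, 154), (230, 174), (231, 171), (232, 174), (233, 176), (234, 177), (235, 181), (236, 180), (237, 181), (238, 182), (239, 182), (240, 178), (241, 179), (242, 180), (243, 181), (244, 179), (245, 181), (246, 182), (247, 182), (248, 181), (249, 178), (250, 180), (251, 169), (252, 160), (253, 192), (254, 209), (255, 207), (256, 204), (257, 204), (258, 209), (259, 210), (260, 213), (261, 214), (262, 212), (263, 211), (264, 211), (265, 213), (266, 212), (267, 210), (268, 190), (269, 138), (270, 95), (271, 102), (272, 120), (273, 124), (274, 120), (275, 120), (276, 120), (277, 121), (278, 118), (279, 117), (280, 115), (281, 110)]
380 [(210, 104), (211, 100), (212, 102), (213, 100), (214, 103), (215, 105), (216, 104), (217, 104), (218, 104), (219, 100), (220, 103), (221, 104), (222, 104), (223, 106), (224, 10
[... 829 characters left out ...]
86), (223, 86), (224, 87), (225, 88), (226, 88), (227, 86), (228, 87), (229, 87), (230, 85), (231, 87), (232, 86), (233, 150), (234, 179), (235, 180), (236, 179), (237, 166), (238, 133), (239, 141), (240, 156), (241, 155), (242, 155), (243, 157), (244, 158), (245, 155), (246, 155), (247, 156), (248, 159), (249, 159), (250, 156), (251, 156), (252, 153), (253, 154), (254, 154), (255, 154), (256, 158), (257, 165), (258, 175), (259, 178), (260, 175), (261, 161), (262, 162), (263, 193), (264, 207), (265, 203), (266, 198), (267, 200), (268, 207), (269, 205), (270, 181), (271, 159), (272, 157), (273, 166), (274, 195), (275, 208), (276, 209), (277, 209), (278, 178), (279, 127), (280, 91), (281, 98)]
```

View pics/c2.png

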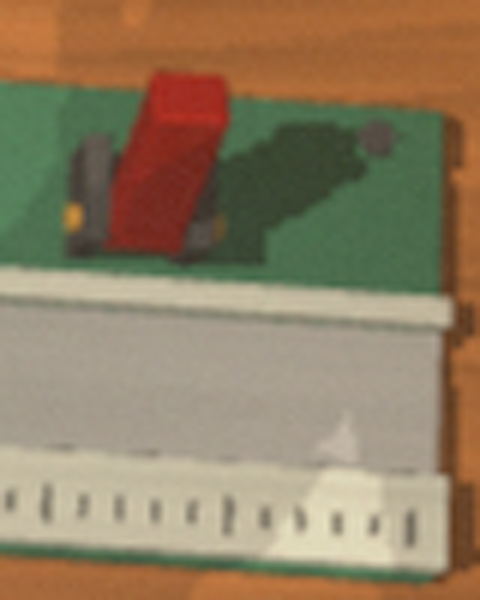

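The crop shows the red flag's gold pin ends at about (73,217) and (220,228), which are (417.2,221.2) and (441.7,223.0) in the full picture. I'll combine these with the lane edges.

```bash
python3 - <<'E'
from h import *
c,T=cam("top")
U=[];L=[]
for u,a,b in [(320,227.9,252.6),(380,231.9,257.0),(460,237.6,262.4)]:
    P=back(c,T,(u,a),.02);Q=back(c,T,(u,b),.02);U.append(P);L.append(Q);print(P.round(4),Q.round(4),(P-Q)@ex, (P+Q)@ex/2)
U,L=np.array(U),np.array(L)
print("yaw",[np.degrees(-np.arctan2(-(X[0]-X[2])[0]*-1,(X[0]-X[2])[1])) for X in(U,L)])
pr=back(c,T,(429.4,222.1),.032); print("pin",pr.round(4),pr@ex,pr@ey)
b=back(c,T,(278,236),.042);print("block",b@ex,b@ey)
bl=back(c,T,(225+(298+367)/2/2.9,170+132/2.9),.032);print("bluepin",bl.round(4),bl@ex,bl@ey)
# block yellow mask
im=cv2.imread("pics/top0.png");h=cv2.cvtColor(im,cv2.COLOR_BGR2HSV)
m=cv2.inRange(h,(17,120,120),(28,255,255));m[:215]=0;m[255:]=0;m[:,:240]=0;m[:,320:]=0
ys,xs=np.nonzero(m);print(xs.min(),xs.max(),ys.min(),ys.max(),xs.mean(),ys.mean())
E
```

```text
[0.5297 0.1157 0.02  ] [0.4879 0.1152 0.02  ] 0.041626855271321976 0.5018066295591562
[0.5238 0.0152 0.02  ] [0.4816 0.0155 0.02  ] 0.04222403163936881 0.5011478500929598
[ 0.5155 -0.1184  0.02  ] [ 0.4739 -0.117   0.02  ] 0.041619767214753786 0.500351004073247
yaw [np.float64(-3.4564672197852975), np.float64(-3.457687291269009)]
pin [ 0.5391 -0.0653  0.032 ] 0.5417993905328793 -0.03607440279230134
block 0.5010468427818926 0.21075678173850254
bluepin [0.5487 0.0831 0.032 ] 0.543396831304756 0.11269580217788223
259 296 225 249 277.53161592505853 236.6416861826698
```

```bash
sed -i 's/-3.1)/-3.45)/' h.py; cat >> h.py <<'E'
pin=np.array([0.541,-0.066,0.0])
def at(d,z,y=0,o=pin): return o-ex*d+ey*y+np.array([0,0,z])
E
python3 - <<'E'
from h import *
ctrl.goto(at(-.085,.14),R0)
print(ctrl.move_l(at(-.085,.062),vel=.1,contact_N=15))
print(ctrl.move_l(at(-.024,.062),vel=.1,contact_N=20), ctrl.current_contact_force())
for k in np.linspace(0,1,7)[1:]:
    th=np.pi/2*(1-k)+.12*k; r=.030+.020*k
    d=r*np.cos(th)-.008*np.sin(th)-.016; z=.032+r*np.sin(th)+.008*np.cos(th)
    hit=ctrl.move_l(at(d,z),vel=.1,contact_N=25)
    print(round(d,3),round(z,3),hit,ctrl.current_contact_force().round(1))
    if hit: break
else:
    print("press",ctrl.move_l(at(.034,.035),vel=.03,contact_N=18),ctrl.current_tool_pos()[2],ctrl.current_contact_force().round(1))
print(ctrl.current_t())
E
```

```text
False
False [0.15750364 0.64942517 0.09355973]
-0.016 0.066 False [ 1.4  0.4 -0. ]
-0.006 0.068 False [0.6 0.4 0.2]
0.005 0.067 False [-0.2 -0.9 -0.8]
0.015 0.063 False [-0.4  0.1  0.1]
0.025 0.056 False [0.6 0.8 0.4]
0.033 0.046 False [-0.4  0.6 -0.5]
press True 0.03992359970165164 [-4.5  1.9 24. ]
8.0417
```

The press stopped at z = 39.9 mm, which is where a flag lying level would be. I'll lift away and look, which also gives the lane and the block from close by.

```bash
python3 - <<'E'
from h import *
ctrl.move_l(at(.034,.19),vel=.2)
ctrl.goto([0.42,0.08,0.19],R0)
p=ctrl.current_tool_pos();R=ctrl.current_eef_rot()
cv2.imwrite("pics/w2.png",ctrl.read_camera("wrist")); np.savez("w2.npz",p=p,R=R); print(p,ctrl.current_t())
E
```

```text
[0.41998319 0.08012372 0.18954175] 9.7083
```

View pics/w2.png

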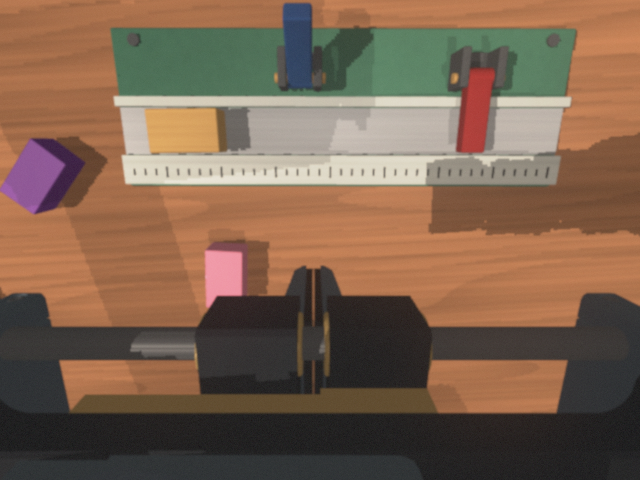

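Picture: the red flag lies down across the lane (463–494, 68–152) and the blue flag is still upright at (298,45). The block's top face spans about (147–222, 109–151), and the lane edges are at rows 106 and 154.

```bash
python3 - <<'E'
from h import *
d=np.load("w2.npz"); c,T=cam("wrist",d["R"],d["p"])
f=lambda n,uv,z:(lambda P:print(n,P.round(4),"d,y rel pin:",(-(P-pin)@ex).round(4),((P-pin)@ey).round(4)))(back(c,T,uv,z))
f("laneU",(345,106),.02);f("laneL",(345,154),.02)
f("blk L",(147,130),.042);f("blk R",(220,130),.042)
f("flagend",(472,152),.036);f("flag left",(463,110),.040);f("flag right",(492,110),.040)
E
```

```text
laneU [0.5262 0.0469 0.02  ] d,y rel pin: 0.0216 0.1118
laneL [0.4853 0.0483 0.02  ] d,y rel pin: 0.0625 0.1108
blk L [0.5154 0.2145 0.042 ] d,y rel pin: 0.0424 0.2785
blk R [0.5118 0.1537 0.042 ] d,y rel pin: 0.0424 0.2175
flagend [ 0.4809 -0.06    0.036 ] d,y rel pin: 0.0603 0.0024
flag left [ 0.5155 -0.0489  0.04  ] d,y rel pin: 0.0265 0.0155
flag right [ 0.5141 -0.0729  0.04  ] d,y rel pin: 0.0264 -0.0085
```

```bash
python3 - <<'E'
from h import *
ctrl.goto(at(.042,.13,.312),R0)
print("down",ctrl.move_l(at(.042,.024,.312),vel=.1,contact_N=10))
print("push",ctrl.move_l(at(.042,.024,.120),vel=.08,contact_N=25),ctrl.current_contact_force().round(1))
print("slow",ctrl.move_l(at(.042,.024,.078),vel=.025,contact_N=12),((np.array(ctrl.current_tool_pos())-pin)@ey).round(4),ctrl.current_contact_force().round(1))
print(ctrl.current_t())
E
```

```text
down False
push False [ 0.3  1.3 -0.2]
slow True 0.0819 [0.3 5.9 3.8]
15.6833
```

```bash
python3 - <<'E'
from h import *
ctrl.move_l(at(.042,.024,.10),vel=.05)
ctrl.move_l(at(.042,.19,.12),vel=.2)
ctrl.goto([0.42,0.0,0.15],R0)
p=ctrl.current_tool_pos();R=ctrl.current_eef_rot()
im=ctrl.read_camera("wrist"); np.savez("w3.npz",p=p,R=R); print(p,ctrl.current_t())
cv2.imwrite("pics/w3.png",im)
cv2.imwrite("pics/c3.png",cv2.resize(im[0:200,180:640],None,fx=1.7,fy=1.7,interpolation=cv2.INTER_CUBIC))
E
```

```text
[ 4.19176194e-01 -3.39703035e-04  1.49256333e-01] 17.75
```

View pics/c3.png

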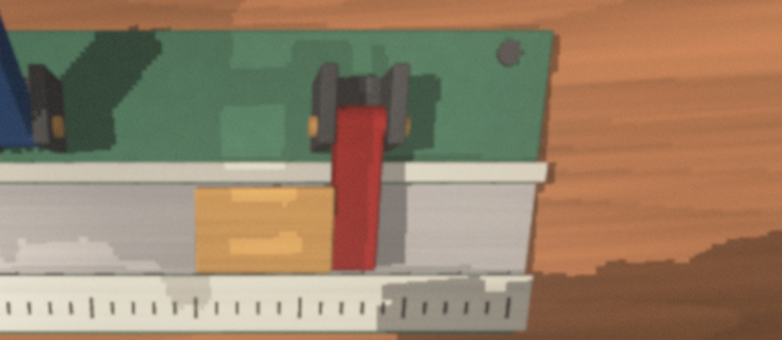

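The block's right face (332,230) meets the red flag's left face with no gap. The flag lies level, the block is seated in the lane, and the blue flag still stands at (15,90). The gripper is clear of everything, so I'm handing in.

```bash
python3 -c "
from bench import ctrl
ctrl.sleep(0.3);print(ctrl.sign_off(),ctrl.current_t())"
```

```text
the job is handed in; nothing more can be done
the job is handed in; nothing more can be done
```

The job is handed in: the red flag is pressed fully down, the brass block was slid along the lane until it rests against it, and the blue flag is still standing; it took about 18 s of the 45 s allowed.

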